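# Find the loose cover of the bench service box and push it open

## Task

One of the four identical covers of the service box on the bench has an air outlet under it; the other three bear on blanking blocks. Press the ribbed ends of the covers with a fingertip, without forcing the firm ones, until you find the one that rocks, then push that cover right over until it stands fully open on its stop by itself. Only press and push: do not pinch the cover, and leave the hammer, file, bolt and flange where they are.

Things in the scene. Friction and masses are not known exactly. Their poses are not given: they have to be found in the camera images.
- service_box: Fixed steel box, 170 mm (its x) by 476 mm (its y), 100 mm high. Origin: centre of its underside, on the bench; z up, x to its far side, away from the robot. Four bays in a row at y = +168, +56, -56, -168 mm (covers 1 to 4), each 134 by 100 mm at its mouth, are shut by covers flush with the flat top. Valve and feed pipe (to 92 mm high) at its +y end, out to y = +360 mm.
- cover_1 (a joint): Tilt of cover 1, rad: 0 shut, 1.57 upright, 1.85 open on its stop. All covers: alike, aluminium, 130 mm (box x) by 96 mm (box y), 6 mm thick, 2 mm clear of the rim. Each turns on a level pin along box y at box x = +15 mm, 3 mm below its top face: 50 mm of it lie beyond the pin, 80 mm on the near side. Pressing the far part down lifts the near part; the near part cannot go down.
- pad_1 (a point): Centre of the ribbed rubber press pad (28 by 56 mm) on the top face of cover 1, 30 mm beyond the pin and 20 mm from the cover's far edge, 100 mm above the bench when shut; it tilts with the cover (x to the far edge, y along the pin, z out of the top face).
- cover_2 (a joint): Tilt of cover 2, rad: 0 shut, 1.57 upright, 1.85 open on its stop. Any one of the four rocks: it gives way at 2 to 5 N on its ribbed pad, and its bay is empty for 70 mm below the far part. The other three bear on blocks and give less than 1 mm.
- pad_2 (a point): Centre of the ribbed rubber press pad (28 by 56 mm) on the top face of cover 2, 30 mm beyond the pin and 20 mm from the cover's far edge, 100 mm above the bench when shut; it tilts with the cover (x to the far edge, y along the pin, z out of the top face).
- cover_3 (a joint): Tilt of cover 3, rad: 0 shut, 1.57 upright, 1.85 open on its stop. All pins are stiff: a cover stays at the angle it is left at and turns with 1 to 5 N at 30 mm from the pin.
- pad_3 (a point): Centre of the ribbed rubber press pad (28 by 56 mm) on the top face of cover 3, 30 mm beyond the pin and 20 mm from the cover's far edge, 100 mm above the bench when shut; it tilts with the cover (x to the far edge, y along the pin, z out of the top face).
- cover_4 (a joint): Tilt of cover 4, rad: 0 shut, 1.57 upright, 1.85 open on its stop. A rocked cover's raised near part can be pushed from beneath, towards +x of the box, over to its stop.
- pad_4 (a point): Centre of the ribbed rubber press pad (28 by 56 mm) on the top face of cover 4, 30 mm beyond the pin and 20 mm from the cover's far edge, 100 mm above the bench when shut; it tilts with the cover (x to the far edge, y along the pin, z out of the top face).
- hammer: Bystander: ball-peen hammer lying beyond the box, 275 mm long, 29 mm thick; origin on the bench, its x along the handle to the head (handle from -190 to +80 mm).
- file: Bystander: flat file with a wooden handle lying in front of the box, 325 mm long, 26 mm high; origin on the bench, x along it (from -165 to +160 mm).
- bolt: Bystander: steel bolt standing on its head in front of the box, 80 mm high, head 35 mm across; origin at the centre of its foot.
- flange: Bystander: blue pipe flange lying beside the box, 120 mm across, 45 mm high; origin at the centre of its foot.

How it is judged (in metres and radians):
On the way:
1. one of the covers has rocked under the press (tilted by more than 0.15 rad) (value of joint any of cover_1, cover_2, cover_3, cover_4 above 0.15 rad), for 0.1 s.
At the end, for the whole second after the job is handed in: The cover that rocks stands open past upright (tilt above 1.65 rad of 1.85) and at rest, the other three are shut (below 0.05 rad), and the hammer, file, bolt and flange are within 20 mm of where they were (value of joint any of cover_1, cover_2, cover_3, cover_4 above 1.65 rad and (value of joint cover_1 above 1.65 rad or value of joint cover_1 below 0.05 rad) and (value of joint cover_2 above 1.65 rad or value of joint cover_2 below 0.05 rad) and (value of joint cover_3 above 1.65 rad or value of joint cover_3 below 0.05 rad) and (value of joint cover_4 above 1.65 rad or value of joint cover_4 below 0.05 rad) and velocity of joint cover_1 between -0.05 and 0.05 rad/s and velocity of joint cover_2 between -0.05 and 0.05 rad/s and velocity of joint cover_3 between -0.05 and 0.05 rad/s and velocity of joint cover_4 between -0.05 and 0.05 rad/s and distance of each of hammer, file, bolt, flange from where it was at the start of the episode below 0.02 m); the robot touches nothing.
It fails at once if a cover is pinched: the fingers press on its top face and its underside at once, with more than 2.5 N each ((contact force between the fingers and cover_1_c0 above 2.5 N and contact force between the fingers and cover_1_c1 above 2.5 N) or (contact force between the fingers and cover_2_c0 above 2.5 N and contact force between the fingers and cover_2_c1 above 2.5 N) or (contact force between the fingers and cover_3_c0 above 2.5 N and contact force between the fingers and cover_3_c1 above 2.5 N) or (contact force between the fingers and cover_4_c0 above 2.5 N and contact force between the fingers and cover_4_c1 above 2.5 N)).
It fails at once if a cover is forced: the fingers press on it with more than 60 N (contact force between the fingers and cover_1_c0 above 60 N or contact force between the fingers and cover_1_c1 above 60 N or contact force between the fingers and cover_2_c0 above 60 N or contact force between the fingers and cover_2_c1 above 60 N or contact force between the fingers and cover_3_c0 above 60 N or contact force between the fingers and cover_3_c1 above 60 N or contact force between the fingers and cover_4_c0 above 60 N or contact force between the fingers and cover_4_c1 above 60 N).
It fails at once if the hammer, file, bolt or flange is moved or lifted by more than 20 mm (distance of any of hammer, file, bolt, flange from where it was at the start of the episode above 0.02 m).
It also fails if it takes over 58 s, if anything falls off the work surface, if the arm or the gripper's body presses on something with over 40 N, if the wrist force passes 120 N, or if a joint passes its speed limit or range.

## Robot

A 6-joint arm with a two-finger parallel gripper is mounted at the origin on the work surface. World frame = base frame: x ahead of the robot, y to its left, z up, the work surface at z = 0. Lengths are in m, angles in degrees, forces in N, time in s.
With the tool pointing down it reaches from about 0.25 to 0.725 m from the base axis. Payload 9.7 kg.
Tool frame: the origin (TCP) lies between the finger pads; the fingertips stand 11 mm ahead of it and the grasp point (between the pads) lies 8 mm behind it; y points along the fingers, x is the direction in which the jaws open and shut, and the axes are right-handed (so a half turn about y gives the same grasp; the last joint's range is limited). The gripper opens to 85 mm and grips with 20 to 120 N. Pads are 22 mm wide; open, the fingers measure 114 mm over their backs; the gripper's body (76 mm by 85 mm) begins 54 mm behind the grasp point. The pads swing forward as they close: fully open they stand 13 mm farther back than shut.
Start: joints at [68.526, 4.979, 10.078, 95.1, 0, 90], TCP at [0.201, 0.512, 0.242] pointing down, gripper open.
Joint ranges: [-179.16, 179.16], [-48.56, 103.87], [-65.8, 70.77], [-126.05, 130.52], [-82.76, 87.17], [-180, 180]. Speed limits (degrees/s): [127.2, 127.2, 147.25, 180, 180, 180].

## Interface

Orientations are given as [roll, pitch, yaw] about the fixed x, y, z axes, in that order (R = Rz(yaw) Ry(pitch) Rx(roll)).
In Python, from workcell import bot, vision gives the robot as it stands. The module is installed in compiled form; this text tells all that it offers.
- The arm moves only by the shell command python3 -m crank 'ROWS' [OPENING] [FORCE]. ROWS is text: rows parted by semicolons, each of 6 numbers parted by spaces: the shift along the tool's x, y, z in m, then the turn, a rotation vector about the tool's x, y, z in rad. A call has 1 to 8 rows; each row is the pose to reach, as a shift and turn from the pose commanded when the call began, along the tool's axes at that moment; what a row does not reach only later rows make up. A row lasts 1/10 s, in which the tool goes at most 50 mm and 8.59 degrees, less where a joint would pass 70% of its speed; a pose out of reach is approached as far as the arm can. A call with a gripper value outside its range is refused whole. OPENING is the gripper's target within -1 to 1 (shut at 1, half-way at 0, fully open at -1), set as the call begins (- or left out, the last holds). The fingers move at their own pace and stop on an object; FORCE is the grip in N (left out, the last holds). Time passes only in rows, so rows that repeat a pose let the fingers close. It gives the time, the measured TCP pose, the force and the opening at its end, in the units of the state.
- bot.get_obs(): the state, without advancing time (a new reading comes with each control period).
- vision.camera(name): name is "side" or "top" or "wrist"; returns the picture (384x512x3 uint8, red, green, blue); there is no depth.
- vision.get_calibration(name): a dict with "fx", "fy", "cx", "cy" (pixels), "rvec" (rotation vector, rad) and "tvec" (3), from world to camera coordinates, as OpenCV has them. Camera axes: x right, y down, z forward; pixel columns grow to the right and rows downward; lengths in m; the calibration is good to about 2 mm. A picture is of the moment at which its call begins: read the wrist's pose just before it. get_calibration takes no time and is no camera call; for the wrist camera it gives the pose at the moment of the call.
- bot.job_done(): hands the job in, once; it reports no verdict.
The state is a dict: "time": time; "q": joint angles; "qd": joint speeds; "joint_efforts": joint torques, N m; "ee_pos": TCP position; "tcp_rot": TCP orientation; "wrist_force": force on the tool from outside, world axes, zero at the start; "torque": the same for the moment, N m; "opening": finger opening in m.
Only numpy, scipy, OpenCV 4.12 (cv2) and the standard library are available. Lean on these libraries where they do the work, as an engineer would, in place of code of your own. Each camera call takes 0.05 s, during which the arm holds its last target. There are 200 camera calls.

## Working session

There is one attempt and no reset: what is moved stays moved. The work goes in short steps, Python scripts to look and compute and a shell command to move; the robot and the scene stay as the last step left them, time stands still between calls to the robot, and variables do not carry over. Pictures are saved under pics/ and viewed, about 8 in all and at most 12, crops included, and the job is handed in when it is done.

```bash
mkdir -p pics; cat > h.py <<'E'
import numpy as np, cv2
from workcell import bot, vision
from scipy.spatial.transform import Rotation as R
def snap(n,f):
    im=vision.camera(n); cv2.imwrite('pics/'+f+'.png',im[:,:,::-1]); return im
def cal(n):
    c=vision.get_calibration(n); K=np.array([[c['fx'],0,c['cx']],[0,c['fy'],c['cy']],[0,0,1]]); return K,np.array(c['rvec'],float),np.array(c['tvec'],float)
def ray(n,uv,z,c=None):
    K,r,t=c or cal(n); M=cv2.Rodrigues(r)[0]; o=-M.T@t
    uv=np.atleast_2d(uv).astype(float); d=(M.T@np.linalg.inv(K)@np.c_[uv,np.ones(len(uv))].T).T
    return o+d*((z-o[2])/d[:,2])[:,None]
def proj(n,P):
    K,r,t=cal(n); return cv2.projectPoints(np.array(P,float),r,t,K,None)[0][:,0]
def st():
    s=bot.get_obs(); print({k:np.round(s[k],4).tolist() for k in ('time','q','ee_pos','tcp_rot','wrist_force','opening')}); return s
E
python3 - <<'E'
from h import *
st()
a=snap('top','t0'); b=snap('side','s0')
for n in('top','side'):
    K,r,t=cal(n);M=cv2.Rodrigues(r)[0];print(n,K[0,0],-M.T@t,M.round(2).tolist())
E
```

```text
{'time': 0.0, 'q': [68.5246, 5.0088, 10.0344, 95.1017, -0.0003, 90.0009], 'ee_pos': [0.2013, 0.5116, 0.2416], 'tcp_rot': [-90.0003, 0.076, 68.5237], 'wrist_force': [-0.4621, -0.2164, -0.0119], 'opening': 0.0851}
top 377.4522389119035 [ 0.40638345 -0.05298588  1.09651754] [[0.0, -1.0, 0.01], [-0.99, -0.0, -0.14], [0.14, -0.01, -0.99]]
side 418.22018340841333 [ 0.50109754 -0.6657146   0.8070787 ] [[1.0, -0.05, 0.02], [-0.03, -0.76, -0.64], [0.05, 0.64, -0.76]]
```

View pics/t0.png

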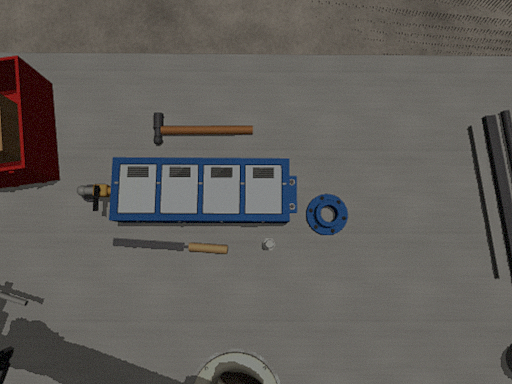

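View pics/s0.png

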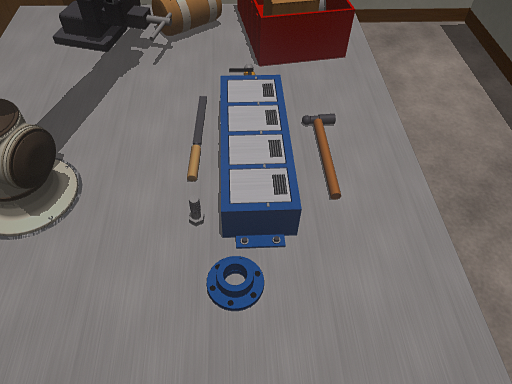

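The top view shows the box with four light covers at columns 119-282, rows 163-214. The pads are dark patches at rows 166-178, on the far side. The bolt is at (268,243), the file along row 245, the flange at (327,214) and the hammer along row 130. The side view agrees.

```bash
python3 - <<'E'
from h import *
for n,roi in(('top',(100,150,300,225)),('side',(215,70,300,235))):
    im=cv2.imread(f'pics/{"t0" if n=="top" else "s0"}.png'); hsv=cv2.cvtColor(im,cv2.COLOR_BGR2HSV)
    m=np.zeros(hsv.shape[:2],np.uint8); x0,y0,x1,y1=roi
    blue=(hsv[...,1]>130)&(hsv[...,0]>100)&(hsv[...,0]<130)
    gray=(hsv[...,1]<70)&(hsv[...,2]>110); 
    m[y0:y1,x0:x1]=(gray)[y0:y1,x0:x1]*255
    dark=np.zeros_like(m); dark[y0:y1,x0:x1]=((hsv[...,2]<110)&(hsv[...,1]<70))[y0:y1,x0:x1]*255
    for nm,mm,lo in(('cov',m,400),('pad',cv2.morphologyEx(dark,cv2.MORPH_CLOSE,np.ones((3,3))),60)):
        for c in cv2.findContours(mm,cv2.RETR_EXTERNAL,cv2.CHAIN_APPROX_NONE)[0]:
            if cv2.contourArea(c)<lo: continue
            h=cv2.convexHull(c)[:,0]; P=ray(n,h,.1)[:,:2].astype(np.float32)
            r=cv2.minAreaRect(P); print(n,nm,cv2.boundingRect(c),np.round(r[0],4),np.round(r[1],4),round(r[2],1))
def o(uv,z): return ray('top',uv,z)[0].round(3)
print('bolt',o((268,243),.08),'flange',o((327,214),.04),'file',o((113,242),.01),o((228,249),.02),'ham',o((158,130),.025),o((252,130),.02), 'valve',o((80,190),.08))
E
```

```text
top cov (246, 165, 35, 48) [ 0.5614 -0.0754] [0.1271 0.0916] 0.2
top cov (203, 165, 37, 48) [0.5611 0.0366] [0.127 0.095] 0.1
top cov (161, 165, 37, 48) [0.5607 0.1485] [0.1268 0.0948] 0.1
top cov (118, 165, 38, 48) [0.5604 0.2606] [0.0947 0.1269] 90.0
top pad (253, 167, 21, 11) [ 0.6058 -0.0752] [0.0274 0.0539] 0.2
top pad (211, 167, 22, 11) [0.6054 0.0363] [0.0273 0.0566] 0.2
top pad (162, 164, 35, 13) [0.6104 0.1506] [0.0328 0.0911] 0.2
top pad (120, 164, 37, 13) [0.61 0.26] [0.0328 0.097 ] 0.2
top pad (100, 150, 200, 75) [0.5654 0.0953] [0.2005 0.5371] 0.3
side cov (230, 168, 61, 35) [ 0.5604 -0.0751] [0.0966 0.1291] 89.9
side cov (229, 134, 56, 34) [0.5605 0.031 ] [0.1085 0.1295] 89.9
side cov (228, 105, 53, 29) [0.5607 0.1436] [0.1288 0.1071] 0.0
side cov (228, 79, 49, 25) [0.5613 0.2573] [0.1284 0.1036] 0.0
side cov (254, 70, 46, 124) [0.6107 0.1317] [0.4555 0.1289] 82.8
side cov (215, 70, 29, 165) [0.503  0.0778] [0.0796 0.5575] 0.2
side pad (272, 173, 18, 22) [ 0.6088 -0.0735] [0.0354 0.0597] 0.6
side pad (268, 137, 17, 20) [0.6089 0.0421] [0.064  0.0353] 90.0
side pad (265, 109, 16, 18) [0.6091 0.1467] [0.0655 0.0351] 90.0
side pad (218, 101, 5, 134) [0.4728 0.0079] [0.0076 0.4182] 0.4
side pad (262, 83, 15, 16) [0.6091 0.2579] [0.0661 0.0353] 89.6
bolt [ 0.417 -0.089  0.08 ] flange [ 0.498 -0.257  0.04 ] file [0.42  0.349 0.01 ] [0.4   0.022 0.02 ] ham [0.745 0.23  0.025] [ 0.748 -0.044  0.02 ] valve [0.558 0.42  0.08 ]
```

```bash
cat >> h.py <<'E'
def goal(p,yaw=90):
    s=bot.get_obs(); M=R.from_euler('xyz',s['tcp_rot'],degrees=True); G=R.from_euler('xyz',[-90,0,yaw],degrees=True)
    print('goal',p,(M.inv().apply(np.array(p)-s['ee_pos'])).round(4),(M.inv()*G).as_rotvec().round(4))
E
python3 -c "
from h import *
goal([.606,.2605,.2])"
```

```text
goal [0.606, 0.2605, 0.2] [-0.0855  0.0417 -0.4686] [-2.000e-04 -3.748e-01 -1.200e-03]
```

```bash
A='';python3 -m crank '-0.0085 0 -0.047 0 -0.05 0; -0.017 0 -0.094 0 -0.1 0; -0.0255 0 -0.141 0 -0.15 0; -0.034 0 -0.187 0 -0.2 0; -0.043 0 -0.234 0 -0.25 0; -0.051 0 -0.281 0 -0.3 0; -0.06 0 -0.328 0 -0.34 0; -0.068 0 -0.375 0 -0.375 0' 1 20
python3 -c "
from h import *
st();goal([.606,.2605,.2])"
```

```text
time: 0.9
ee_pos: [0.5268, 0.3098, 0.242]
tcp_rot: [-90.0, 0.0, 90.1]
wrist_force: [1.1, 0.9, -0.4]
opening: -0.0002
{'time': 0.9, 'q': [30.4546, 13.6984, 19.9274, 96.2482, 0.0037, 30.358], 'ee_pos': [0.5268, 0.3098, 0.242], 'tcp_rot': [-89.9816, 0.0065, 90.0966], 'wrist_force': [1.1396, 0.907, -0.3714], 'opening': -0.0002}
goal [0.606, 0.2605, 0.2] [-0.0494  0.042  -0.0791] [-0.0003  0.0017 -0.0001]
```

```bash
python3 -m crank '-0.025 0 -0.04 0 0 0; -0.049 0.01 -0.079 0 0 0; -0.049 0.05 -0.079 0 0 0; -0.049 0.09 -0.079 0 0 0; -0.049 0.112 -0.079 0 0 0; -0.049 0.112 -0.079 0 0 0;-0.049 0.112 -0.079 0 0 0'
python3 -c "
from h import *
st();snap('wrist','w1')"
```

```text
time: 1.6
ee_pos: [0.6043, 0.2623, 0.1308]
tcp_rot: [-90.0, 0.0, 90.0]
wrist_force: [-0.1, -0.3, -0.0]
opening: 0.0002
{'time': 1.6, 'q': [23.4585, 19.3134, 14.5183, 85.2269, 0.0005, 23.4467], 'ee_pos': [0.6043, 0.2623, 0.1308], 'tcp_rot': [-89.9796, 0.0083, 90.0118], 'wrist_force': [-0.0826, -0.3007, -0.0404], 'opening': 0.0002}
```

View pics/w1.png

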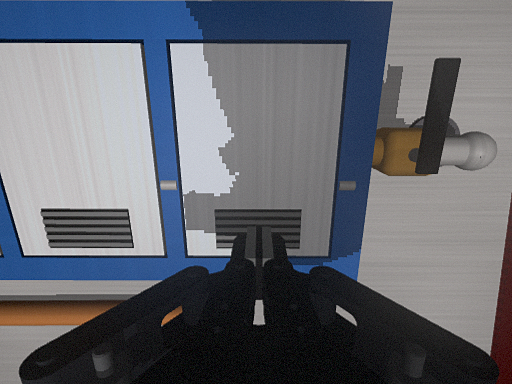

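The wrist view shows the shut fingertips at (258,230), centred over the cover 1 pad (columns 216-300, rows 209-250). I'll press gently in small steps.

```bash
python3 -m crank '0 0.008 0 0 0 0; 0 0.016 0 0 0 0; 0 0.017 0 0 0 0; 0 0.018 0 0 0 0'
python3 -m crank '0 0.001 0 0 0 0;0 0.001 0 0 0 0'
python3 -m crank '0 0.001 0 0 0 0;0 0.001 0 0 0 0'
```

```text
time: 2.05
ee_pos: [0.6043, 0.2623, 0.1121]
tcp_rot: [-90.0, 0.0, 90.0]
wrist_force: [-0.7, 0.5, -0.4]
opening: -0.0004
time: 2.25
ee_pos: [0.6045, 0.2623, 0.1113]
tcp_rot: [-90.0, -0.0, 90.0]
wrist_force: [-0.3, -0.4, -0.0]
opening: 0.0003
time: 2.45
ee_pos: [0.6046, 0.2623, 0.1109]
tcp_rot: [-90.0, -0.0, 90.0]
wrist_force: [-0.9, 0.2, 3.6]
opening: -0.0001
```

```bash
for i in 1 2; do python3 -m crank '0 0.001 0 0 0 0;0 0.001 0 0 0 0' | sed -n '2p;4p'; done
```

```text
ee_pos: [0.6046, 0.2624, 0.1107]
wrist_force: [-3.0, -0.2, 8.8]
ee_pos: [0.6046, 0.2623, 0.1107]
wrist_force: [-4.8, -2.5, 15.0]
```

Cover 1 is firm: 15 N with no movement. Next is cover 2.

```bash
python3 -m crank '0 -0.015 0 0 0 0; -0.045 -0.015 0 0 0 0; -0.09 -0.015 0 0 0 0; -0.113 -0.015 -0.001 0 0 0; -0.113 -0.009 -0.001 0 0 0; -0.113 -0.004 -0.001 0 0 0;-0.113 -0.003 -0.001 0 0 0;-0.113 -0.003 -0.001 0 0 0'
for i in 1 2 3; do python3 -m crank '0 0.001 0 0 0 0;0 0.001 0 0 0 0' | sed -n '2p;4p'; done
```

```text
time: 3.65
ee_pos: [0.6053, 0.1503, 0.1111]
tcp_rot: [-90.0, -0.0, 90.1]
wrist_force: [0.0, 0.3, 0.2]
opening: 0.0001
ee_pos: [0.6054, 0.1503, 0.1108]
wrist_force: [-1.4, 0.3, 4.9]
ee_pos: [0.6054, 0.1503, 0.1107]
wrist_force: [-4.5, 1.4, 10.5]
ee_pos: [0.6054, 0.1503, 0.1107]
wrist_force: [-8.1, 0.6, 16.0]
```

Cover 2 is firm too. Next is cover 3.

```bash
python3 -m crank '0 -0.015 0 0 0 0; -0.045 -0.015 0 0 0 0; -0.09 -0.015 0 0 0 0; -0.113 -0.015 -0.001 0 0 0; -0.113 -0.009 -0.001 0 0 0; -0.113 -0.004 -0.001 0 0 0;-0.113 -0.003 -0.001 0 0 0;-0.113 -0.003 -0.001 0 0 0'
for i in 1 2 3; do python3 -m crank '0 0.001 0 0 0 0;0 0.001 0 0 0 0' | sed -n '2p;4p'; done
```

```text
time: 5.05
ee_pos: [0.6063, 0.0374, 0.111]
tcp_rot: [-90.0, -0.0, 90.1]
wrist_force: [0.3, -1.1, 0.1]
opening: 0.0003
ee_pos: [0.6065, 0.0371, 0.1105]
wrist_force: [0.5, -0.1, 0.0]
ee_pos: [0.6066, 0.0368, 0.1096]
wrist_force: [-0.1, 3.1, 1.5]
ee_pos: [0.6067, 0.0365, 0.1084]
wrist_force: [0.4, 3.7, 3.7]
```

Cover 3 is giving way: 2.4 mm at under 4 N. I'll keep pressing.

```bash
python3 -m crank '0 0.003 0 0 0 0;0 0.006 0 0 0 0;0 0.006 0 0 0 0' | sed -n '1,4p'; python3 -m crank '0 0.003 0 0 0 0;0 0.006 0 0 0 0;0 0.009 0 0 0 0;0 0.009 0 0 0 0' | sed -n '1,4p'
```

```text
time: 5.95
ee_pos: [0.6063, 0.0361, 0.1019]
tcp_rot: [-90.0, 0.0, 90.0]
wrist_force: [-0.0, 1.0, 1.1]
time: 6.35
ee_pos: [0.6064, 0.0359, 0.0928]
tcp_rot: [-90.0, 0.0, 90.0]
wrist_force: [0.9, -0.3, 0.6]
```

```bash
python3 -m crank '0 0.003 0 0 0 0;0 0.006 0 0 0 0;0 0.009 0 0 0 0;0 0.009 0 0 0 0' | sed -n '1,4p'; python3 -c "
from h import *
snap('side','s1')"
```

```text
time: 6.75
ee_pos: [0.6063, 0.0362, 0.0836]
tcp_rot: [-90.0, 0.0, 90.0]
wrist_force: [1.3, -0.1, 0.1]
```

View pics/s1.png

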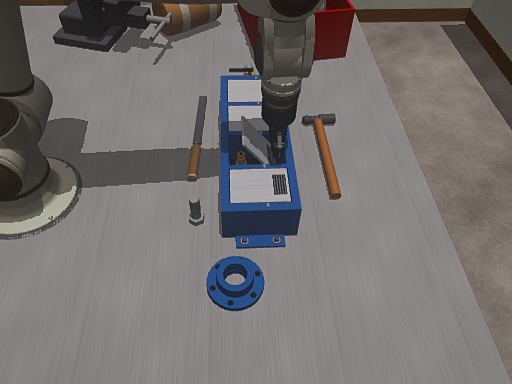

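Cover 3 is tilted about 55°, with its raised edge at (243,117). The outlet shows at (241,157), and the other covers are shut. Now I'll withdraw straight up, cross over it, and come down on the near side.

```bash
python3 -m crank '0 -0.01 0 0 0 0;0 -0.03 0 0 0 0;0 -0.07 0 0 0 0;0 -0.11 0 0 0 0;0 -0.15 0 0 0 0;0 -0.155 0 0 0 0; 0 -0.155 0.03 0 0 0; 0 -0.155 0.075 0 0 0' | sed -n '1,4p'; python3 -m crank '0 0 0.04 0 0 0; 0 0 0.04 0 0 0; 0 0 0.04 0 0 0' | sed -n '1,4p'; python3 -c "
from h import *
snap('wrist','w2')
goal([.485,.0365,.151])"
```

```text
time: 7.6
ee_pos: [0.5315, 0.0363, 0.2383]
tcp_rot: [-89.9, 0.0, 90.0]
wrist_force: [-1.2, -0.5, 0.8]
time: 7.9
ee_pos: [0.491, 0.0363, 0.2399]
tcp_rot: [-90.1, -0.0, 90.0]
wrist_force: [0.7, -0.4, 0.1]
goal [0.485, 0.0365, 0.151] [0.0002 0.0886 0.0068] [0.0009 0.0003 0.0001]
```

View pics/w2.png

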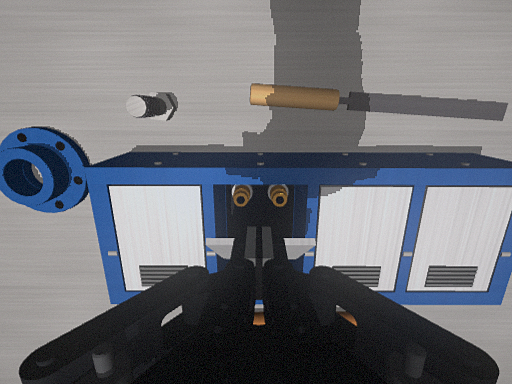

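The cover 3 edge is at row 240, with the fingers on its near side over the open bay. I'll descend and push towards +x.

```bash
python3 -m crank '0 0.03 0.006 0 0 0;0 0.07 0.006 0 0 0;0 0.088 0.006 0 0 0;0 0.088 0.006 0 0 0' | sed -n '2,4p'; python3 -m crank '0 0 -0.01 0 0 0;0 0 -0.02 0 0 0;0 0 -0.03 0 0 0;0 0 -0.04 0 0 0;0 0 -0.045 0 0 0;0 0 -0.05 0 0 0' | sed -n '2,4p'; python3 -m crank '0 0 -0.005 0 0 0;0 0 -0.01 0 0 0;0 0 -0.015 0 0 0;0 0 -0.02 0 0 0;0 0 -0.025 0 0 0' | sed -n '2,4p'
```

```text
ee_pos: [0.4848, 0.0361, 0.1482]
tcp_rot: [-89.7, 0.0, 90.0]
wrist_force: [-0.6, 0.4, 0.7]
ee_pos: [0.5361, 0.0363, 0.1513]
tcp_rot: [-90.0, 0.0, 90.0]
wrist_force: [-1.8, 0.4, 1.5]
ee_pos: [0.5609, 0.0363, 0.1513]
tcp_rot: [-90.0, -0.0, 90.0]
wrist_force: [-1.2, 0.2, 1.2]
```

```bash
python3 -m crank '0 0 -0.003 0 0 0;0 0 -0.006 0 0 0;0 0 -0.009 0 0 0;0 0 -0.009 0 0 0' | sed -n '2,4p'; for i in 1 2 3; do python3 -m crank '0 0 -0.002 0 0 0;0 0 -0.002 0 0 0' | sed -n '2p;4p';done
```

```text
ee_pos: [0.5698, 0.0363, 0.1511]
tcp_rot: [-90.0, 0.0, 90.0]
wrist_force: [-0.1, 0.1, 0.1]
ee_pos: [0.5716, 0.0363, 0.1512]
wrist_force: [-0.3, 0.3, -0.6]
ee_pos: [0.5736, 0.0363, 0.1513]
wrist_force: [-1.1, 0.5, -1.5]
ee_pos: [0.575, 0.0363, 0.1512]
wrist_force: [-4.1, -0.3, 0.9]
```

```bash
for i in 1 2 3; do python3 -m crank '0 0 -0.0015 0 0 0;0 0 -0.0015 0 0 0' | sed -n '2p;4p';done; python3 -c "
from h import *
snap('side','s2')"
```

```text
ee_pos: [0.5753, 0.0363, 0.1512]
wrist_force: [-12.2, -0.6, 3.4]
ee_pos: [0.5755, 0.0363, 0.1511]
wrist_force: [-19.4, 1.3, 6.7]
ee_pos: [0.5757, 0.0363, 0.1511]
wrist_force: [-25.9, -0.3, 10.5]
```

The force climbs with no further movement, so the cover is on its stop, within 1.5 mm of the predicted position. I'll back off and check.

```bash
python3 -m crank '0 0 0.01 0 0 0;0 0 0.04 0 0 0;0 0 0.08 0 0 0;0 -0.04 0.11 0 0 0;0 -0.08 0.14 0 0 0;0 -0.12 0.17 0 0 0;0 -0.12 0.2 0 0 0;0 -0.12 0.2 0 0 0' | sed -n '1,4p'; python3 -c "
from h import *
im=snap('side','s3')
cv2.imwrite('pics/s3c.png',cv2.resize(im[60:250,170:370,::-1],None,fx=3,fy=3,interpolation=cv2.INTER_CUBIC))
for a in (1.57,1.65,1.85):
  print(a,proj('side',[[.576-.08*np.cos(a),y,.097+.08*np.sin(a)] for y in(-.0115,.0845)]).round(1).tolist())
a=cv2.imread('pics/s0.png');d=cv2.absdiff(a,im[:,:,::-1]).max(2)
snap('top','t3')"
```

```text
time: 11.9
ee_pos: [0.3785, 0.0363, 0.2738]
tcp_rot: [-90.3, -0.0, 90.0]
wrist_force: [0.9, 0.7, 0.2]
1.57 [[265.3, 139.0], [262.2, 110.2]]
1.65 [[268.2, 139.0], [264.9, 110.2]]
1.85 [[275.3, 139.8], [271.6, 111.0]]
```

View pics/s3c.png

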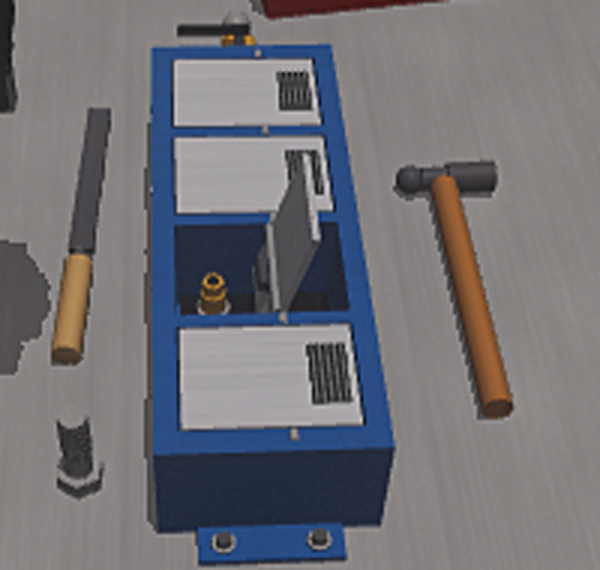

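Cover 3's top edge corners are at (277,139) and (272,111), which matches the 1.85 rad prediction of (275,140) and (272,111). The other covers are shut and the bystanders haven't moved.

```bash
python3 -c "
from h import *
st(); print(bot.job_done())"
```

```text
{'time': 12.0, 'q': [5.4517, -17.0408, -6.719, 100.1668, -0.0038, 5.4342], 'ee_pos': [0.3802, 0.0363, 0.2718], 'tcp_rot': [-90.1547, -0.0109, 90.0175], 'wrist_force': [0.4041, -0.5499, 0.5207], 'opening': -0.0002}
the job is handed in; nothing more can be done
None
```

Cover 3 is the one that rocks. It now stands open on its stop, and I handed the job in at 12.0 s; the hand-in gives no verdict.

- **Finding it:** I pressed with the gripper shut as a single fingertip. Covers 1 and 2 held firm at about 15–16 N, and cover 3 gave way at under 4 N. I did not press cover 4, because the search ended at cover 3.
- **Opening it:** I pressed cover 3 down to about 55°, withdrew, and pushed the raised part from beneath. It reached its stop, where the force rose to about 26 N with no further movement.
- **Last checks:** In the final side picture, cover 3's top edge lies within about 2 pixels of where 1.85 rad should put it. The other three covers look shut. The hammer, file and bolt look unmoved in that picture. The flange lay outside the crop, but the arm never went near it. The arm is clear, with wrist force near zero. No check failed or disagreed.

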